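# Roll the mended jar up into the photo cradle

## Task

The cream jar lying at the foot of the felt photo cradle has only just been glued, so it must not be picked up. With your fingertips, nudge it endways until it is centred on the white line and roll it slowly and gently up the ramp, never letting it roll back or run away, until it rests by itself against the stop board at the top, centred on the line. Then take your hand away; leave all the other finds where they are.

Things in the scene. Friction and masses are not known exactly. Their poses are not given: they have to be found in the camera images.
- jar: The mended jar: straight-sided cream stoneware with thin blue bands, brown glue seams and paper-tape straps, lying on its side on the cradle's level landing. A plain cylinder 72 mm in diameter, 110 mm long, 0.3 to 0.6 kg, slippery glaze, rolls freely. Origin: middle of its axis, 36 mm above the felt it lies on; its y axis runs along the jar (x and z turn as it rolls).
- cradle: Photo cradle: fixed plywood stand, grey felt bed 210 mm wide, white centre line. Origin on the table below it; x goes up the ramp (away from the robot), y left, z up; the white line is y = 0. Level landing x = -145 to -50 mm, felt 12 mm above the table, low round bead at its front edge (top 16 mm up). Cheeks along the bed (y = +-105 to 117) stand 4 mm above the felt.
- ramp (a point): Foot of the 10 degree ramp, on the white line at felt height (cradle x = -50 mm, z = 12). Its x runs up along the sloping felt, its z square to the felt: the jar's axis is at z = 36 mm in this frame while it rolls on the ramp, up to 48 on the landing.
- crest (a point): Top edge of the ramp, on the white line (cradle x = +70 mm, felt 33 mm above the table). Beyond it the felt falls 6 degrees to the stop board, so past it the jar rolls on by itself and stays.
- stop_mid (a point): Middle of the upright stop board's padded face, on the white line (cradle x = +124 mm, this point 60 mm above the table). The board's top is 92 mm above the table, its back at x = +146. Home, the jar touches it: axis at cradle x = +88, 67 mm above the table.
- ink_bottle: Bystander: brown glazed ink bottle standing to the left of the ramp's upper half, 48 mm across, 82 mm high. Origin: centre of its underside.
- blue_sherd: Bystander: curved blue-and-white pot sherd about 60 x 50 mm, under 20 mm high, on the table to the right of the ramp. Origin: centre of its underside.
- scale_bar: Bystander: black and white photo scale bar, 100 x 22 x 5 mm, on the table to the right of the ramp's upper half. Origin: centre of its underside.
- upright_jar: Bystander: another, greyer jar standing upright at the far right, 72 mm across, 108 mm high. Origin: centre of its underside. Not the one to roll.
- stone: Bystander: grey block of worked stone 90 x 75 x 62 mm, on the left. Origin: centre of its underside.
- roof_tile: Bystander: broken terracotta roof tile about 110 x 115 x 26 mm, at the far right. Origin: centre of its underside.
- brush: Bystander: finds brush 150 mm long lying on the right near the robot. Origin: middle of its underside.
- cup: Bystander: small blue cup 68 mm across and 55 mm high, on the left near the robot. Origin: centre of its underside.
There are look-alikes about, which are no part of the job. What is shaped like the jar but red or turquoise is not meant.

How it is judged:
By the outcome, as a careful person would: the job done as asked, in the order asked, and still so for the second after the job is handed in, with the robot touching nothing.
It also fails if it takes over 56 s, if anything falls off the work surface, if the arm or the gripper's body presses on something with over 40 N, if the wrist force passes 120 N, or if a joint passes its speed limit or range.

## Robot

A 6-joint arm with a two-finger parallel gripper is mounted at the origin on the work surface. World frame = base frame: x ahead of the robot, y to its left, z up, the work surface at z = 0. Lengths are in m, angles in degrees, forces in N, time in s.
With the tool pointing down it reaches from about 0.35 to 0.875 m from the base axis. Payload 4.2 kg.
Tool frame: the origin (TCP) lies at the very end of the fingers, on their centre line; the grasp point (between the pads) lies 19 mm behind it (r.grip_point_offset is the distance from the TCP to the grasp point, in m); z points along the fingers, y is the line along which they close (so a half turn about z gives the same grasp; the last joint's range is limited). The gripper opens to 87 mm and grips with 3 to 60 N. Pads are 19 mm wide; open, the fingers measure 117 mm over their backs; the gripper's body (75 mm by 190 mm) begins 51 mm behind the grasp point.
Start: joints at [-55.428, 22.042, 0.453, 0, -68.411, -14.817], TCP at [0.211, -0.588, 0.185] pointing down, gripper open.
Joint ranges: [-179.83, 179.83], [-69.29, 118.12], [-61.27, 80.66], [-181.25, 117.63], [-171.15, -9.14], [-177.46, 177.46]. Speed limits (degrees/s): [159.86, 159.86, 180, 180, 180, 180].

## Interface

Orientations are given as a 3x3 rotation matrix whose columns are the frame's x, y, z axes.
In Python, from station import r, cams gives the robot as it stands. The module is installed in compiled form; this text tells all that it offers.
- The arm moves only by the shell command python3 -m handwheel 'ROWS'. ROWS is JSON, a list that holds one entry, the list of rows, each a list of 7 numbers: the turn, a rotation vector about the tool's x, y, z in units of 6 degrees (1.0 is 6 degrees), then the shift along the tool's x, y, z in m, then the finger opening in m, from 0 to 0.087. In form: [[[ax, ay, az, x, y, z, jaw], ...]]. A call has 1 to 12 rows; each row shifts and turns the commanded pose from where the row before left it, along the tool's axes as they then stand; what a row does not reach is not made up. A row lasts 1/10 s, in which the tool goes at most 50 mm and 8.59 degrees, less where a joint would pass 70% of its speed; a pose out of reach is approached as far as the arm can. A call with a gripper value outside its range is refused whole. The fingers move at their own pace and stop on an object; the grip force is fixed at half the most. Time passes only in rows, so rows that do not move let the fingers close. It gives the time, the measured TCP pose, the force, the opening and the grip force at its end, in the units of the state.
- r.sense(): the state, without advancing time (a new reading comes with each control period).
- cams.capture(name): name is "scene" or "side" or "wrist"; returns the picture (384x512x3 uint8, red, green, blue); there is no depth.
- cams.get_calibration(name): a dict with "camera_matrix" (3x3 intrinsics, pixels), "rvec" (rotation vector, rad) and "tvec" (3), from world to camera coordinates, as OpenCV has them; the wrist camera has in their place "T_tool_cam" (4x4, takes a point from camera to tool coordinates, whose origin is the TCP and whose axes are the flange's). Camera axes: x right, y down, z forward; pixel columns grow to the right and rows downward; lengths in m; the calibration is good to about 2 mm. A picture is of the moment at which its call begins: read the wrist's pose just before it. get_calibration takes no time and is no camera call.
- r.finish_job(): hands the job in; it is judged then, once.
The state is a dict: "time_s": time; "joints": joint angles; "joint_velocities": joint speeds; "effort": joint torques, N m; "tcp_pos": TCP position; "ee_rot": TCP orientation; "wrist_force": force on the tool from outside, world axes, zero at the start; "moment": the same for the moment, N m; "gripper_width": opening from 0.0 (shut) to 1.0 (fully open); "gripper_force": force on a finger pad.
Only numpy, scipy, OpenCV 4.12 (cv2) and the standard library are available. Lean on these libraries where they do the work, as an engineer would, in place of code of your own. Each camera call takes 0.05 s, during which the arm holds its last target. There are 200 camera calls.

## Working session

There is one attempt and no reset: what is moved stays moved. The work goes in short steps, Python scripts to look and compute and a shell command to move; the robot and the scene stay as the last step left them, time stands still between calls to the robot, and variables do not carry over. Pictures are saved under pics/ and viewed, at most 10 in all, crops included, and the job is handed in when it is done.

```bash
mkdir -p pics; python3 - <<'E'
from station import r,cams
import cv2,numpy as np
ims=[]
for n in("scene","side"):
    im=cams.capture(n)[:,:,::-1]; cv2.imwrite(f"pics/{n}0.png",im)
    print(n,cams.get_calibration(n))
    cv2.imwrite(f"pics/{n}0b.png",cv2.resize(im,(800,600)))
s=r.sense();print(s["time_s"],s["tcp_pos"],s["ee_rot"],s["gripper_width"],s["wrist_force"])
E
```

```text
scene {'camera_matrix': array([[497.19235987,   0.        , 252.79290213],
       [  0.        , 497.19235987, 190.40643003],
       [  0.        ,   0.        ,   1.        ]]), 'rvec': array([ 1.91443498,  1.5283511 , -0.66389407]), 'tvec': array([-0.13514067, -0.31326946,  1.80067286])}
side {'camera_matrix': array([[418.69835269,   0.        , 256.32942513],
       [  0.        , 418.69835269, 193.3229401 ],
       [  0.        ,   0.        ,   1.        ]]), 'rvec': array([ 2.10508993, -0.05885715,  0.03067013]), 'tvec': array([-0.50281134,  0.07420573,  1.17144522])}
0.1 [ 0.21105258 -0.58763925  0.18436935] [[-9.41186874e-01 -3.37885593e-01 -7.70843266e-04]
 [-3.37886451e-01  9.41185169e-01  1.79531461e-03]
 [ 1.18895308e-04  1.95018404e-03 -9.99998091e-01]] 1.0004862211066874 [ 0.36185869  0.26657628 -0.59179967]
```

View pics/scene0b.png

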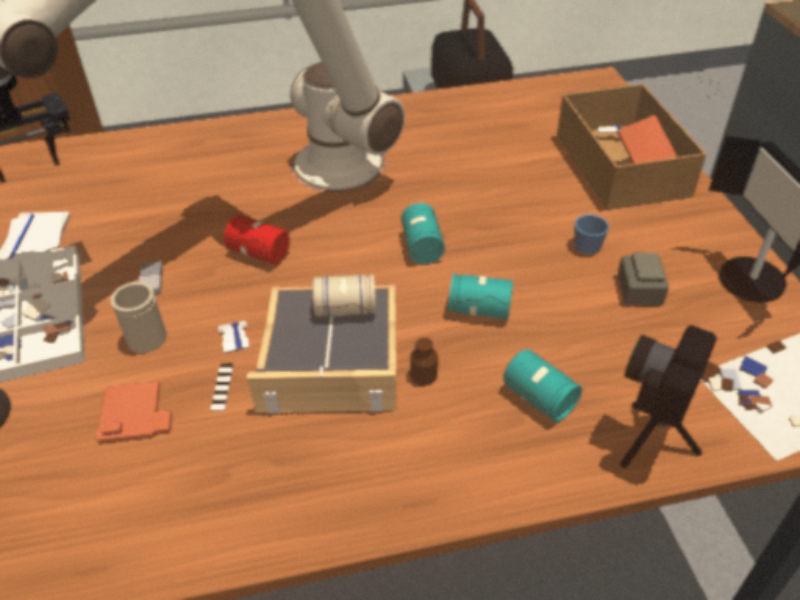

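View pics/side0b.png

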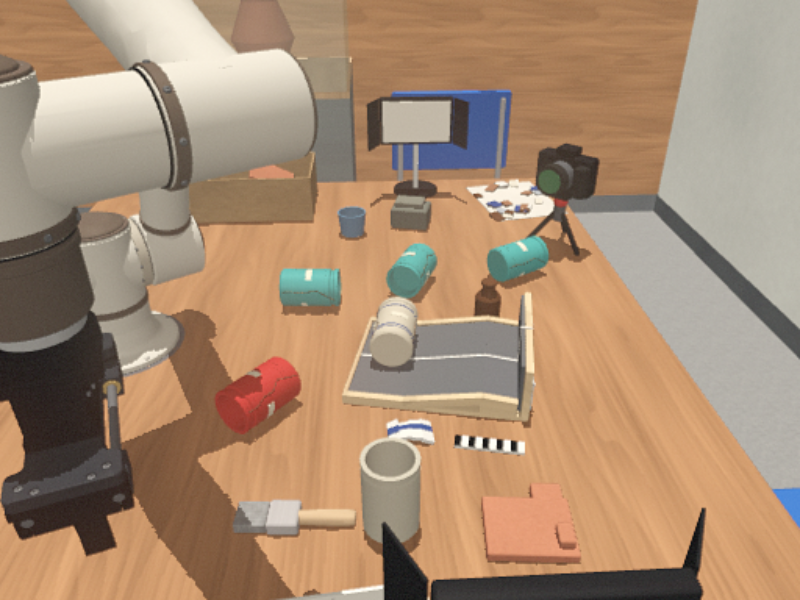

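The scene view shows the cream jar at about (344,297) of 800×600. It sits right of the white line (about x=331), meaning too far to the robot's left. The cradle's front corners are at (272,290) and (396,288), and the board is at the bottom.

```bash
cat > h.py <<'E'
import cv2,numpy as np
from station import r,cams
def cal(n,s=None):
    c=cams.get_calibration(n);K=c["camera_matrix"]
    if n=="wrist":
        T=np.eye(4);T[:3,:3]=s["ee_rot"];T[:3,3]=s["tcp_pos"];T=T@c["T_tool_cam"]
        return K,T[:3,:3],T[:3,3]
    R=cv2.Rodrigues(c["rvec"])[0];return K,R.T,-R.T@c["tvec"]
def ray(C,p):
    K,R,o=C;d=R@np.linalg.solve(K,[p[0],p[1],1.]);return o,d/np.linalg.norm(d)
def onz(C,p,z):
    o,d=ray(C,p);return o+d*(z-o[2])/d[2]
def tri(C1,p1,C2,p2):
    o1,d1=ray(C1,p1);o2,d2=ray(C2,p2)
    t=np.linalg.lstsq(np.c_[d1,-d2],o2-o1,rcond=None)[0]
    a,b=o1+d1*t[0],o2+d2*t[1];return (a+b)/2,np.linalg.norm(a-b)
E
python3 - <<'E'
from h import *
np.set_printoptions(precision=4,suppress=True)
S=cal("scene");D=cal("side")
q=lambda x,y:(x*.64,y*.64)
# landing front corners, board top corners
for nm,p,z in[("frontR",(272,290),.016),("frontL",(396,288),.016),("boardtopR",(249,372),.092),("boardtopL",(397,372),.092),("jar",(344,297),.05)]:
    print(nm,onz(S,q(*p),z))
for nm,p,z in[("frontR",(346,402),.016),("frontL",(377,320),.016),("jar",(394,332),.05)]:
    print("side",nm,onz(D,q(*p),z))
print(tri(S,q(344,297),D,q(394,332)))
print(tri(S,q(272,290),D,q(346,402)))
print(cams.get_calibration("wrist"))
E
```

```text
frontR [ 0.4113 -0.1904  0.016 ]
frontL [0.4607 0.0397 0.016 ]
boardtopR [ 0.673  -0.2441  0.092 ]
boardtopL [ 0.7266 -0.016   0.092 ]
jar [ 0.4968 -0.0642  0.05  ]
side frontR [ 0.4084 -0.2066  0.016 ]
side frontL [0.4616 0.0268 0.016 ]
side jar [ 0.4889 -0.0671  0.05  ]
(array([ 0.4901, -0.0629,  0.0456]), np.float64(0.0033913787629975445))
(array([ 0.4059, -0.1921,  0.0073]), np.float64(0.0061325637253172565))
{'camera_matrix': array([[282.9923,   0.    , 252.3728],
       [  0.    , 282.9923, 187.0031],
       [  0.    ,   0.    ,   1.    ]]), 'T_tool_cam': array([[-0.0001, -0.9519, -0.3064,  0.0845],
       [ 1.    ,  0.0001, -0.0006, -0.0005],
       [ 0.0006, -0.3064,  0.9519, -0.1983],
       [ 0.    ,  0.    ,  0.    ,  1.    ]])}
```

```bash
python3 -m handwheel '[[[0,0,0,-0.03,0.029,-0.01,0],[0,0,0,-0.03,0.029,-0.01,0],[0,0,0,-0.03,0.029,-0.01,0],[0,0,0,-0.03,0.029,-0.01,0],[0,0,0,-0.03,0.029,-0.01,0],[0,0,0,-0.03,0.029,-0.01,0],[0,0,0,-0.03,0.029,0,0],[0,0,0,-0.03,0.029,0,0],[0,0,0,-0.03,0.029,0,0],[0,0,0,-0.03,0.029,0,0],[0,0,0,-0.03,0.029,0,0],[0,0,0,-0.03,0.029,0,0]]]'
python3 -m handwheel '[[[0,0,0,-0.03,0.029,0,0],[0,0,0,-0.03,0.029,0,0],[0,0,0,-0.02,0.029,0,0],[0,0,0,-0.02,0.025,0,0],[0,0,1.06,0,0,0,0],[0,0,1.06,0,0,0,0],[0,0,1.06,0,0,0,0],[0,0,1.06,0,0,0,0],[0,0,1.06,0,0,0,0],[0,0,0,0,0,0,0],[0,0,0,0,0,0,0]]]'
python3 - <<'E'
from h import *
s=r.sense();im=cams.capture("wrist")[:,:,::-1];cv2.imwrite("pics/w1.png",im);cv2.imwrite("pics/w1b.png",cv2.resize(im,(800,600)))
np.save("w1.npy",np.r_[s["tcp_pos"],s["ee_rot"].ravel()] if hasattr(s["ee_rot"],"ravel") else np.r_[s["tcp_pos"],np.ravel(s["ee_rot"])])
print(s)
E
```

```text
time_s: 1.3
tcp_pos: [0.4326, -0.1372, 0.2452]
ee_rot: [[-0.941, -0.338, -0.0], [-0.338, 0.941, 0.0], [0.0, 0.0, -1.0]]
wrist_force: [0.3, -0.1, 0.8]
gripper_width: 0.029
gripper_force: 0.0
time_s: 2.4
tcp_pos: [0.4885, 0.0002, 0.2451]
ee_rot: [[-0.978, 0.206, -0.001], [0.206, 0.978, -0.0], [0.001, -0.0, -1.0]]
wrist_force: [0.1, 0.7, -0.1]
gripper_width: 0.004
gripper_force: 0.0
{'time_s': 2.4, 'joints': array([ 1.91111766e+01,  6.26820500e+00, -1.21632503e+01, -6.31065646e-03,
       -7.16043439e+01, -1.21022169e+02]), 'joint_velocities': array([-0.0170986 , -0.03482064,  0.16211872,  0.09114319,  0.05009268,
       -0.25052212]), 'effort': array([ 1.15180359e-02, -2.49349612e+01,  1.90303463e+01,  4.21829224e+00,
       -8.63833632e-02, -2.24984862e-02]), 'tcp_pos': array([4.88484747e-01, 1.76646217e-04, 2.45083755e-01]), 'ee_rot': array([[-9.78462041e-01,  2.06425878e-01, -6.24593052e-04],
       [ 2.06425982e-01,  9.78462213e-01, -1.05811462e-04],
       [ 5.89298476e-04, -2.32464733e-04, -9.99999799e-01]]), 'wrist_force': array([ 0.09037276,  0.73802363, -0.06437492]), 'moment': array([ 0.00226154, -0.03059175,  0.00293556]), 'gripper_force': 0.0, 'gripper_width': 0.004497320077453813}
```

View pics/w1b.png

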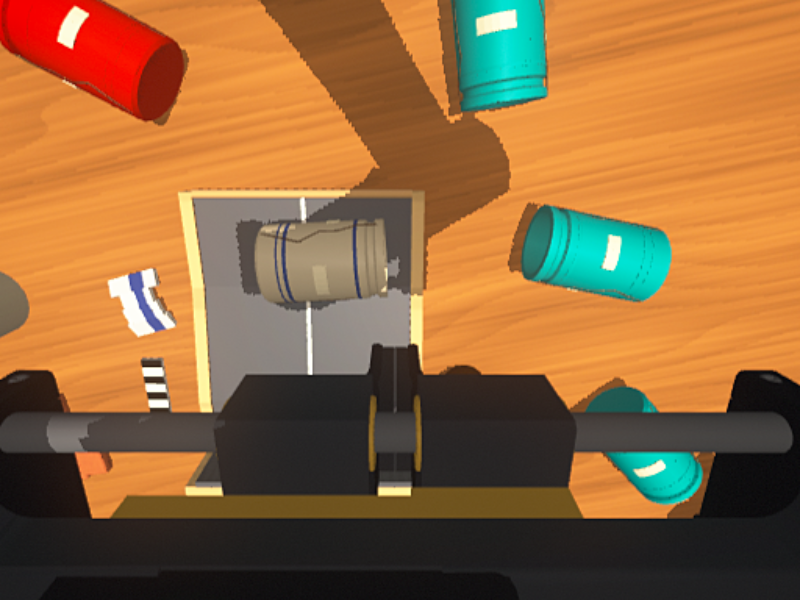

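The wrist view shows the jar spanning about (257–386, 220–304). The white line runs from (303,197) to (310,372), and the felt's front edge is at y≈197. The jar is offset right, toward +y.

```bash
python3 - <<'E'
from h import *
np.set_printoptions(precision=4,suppress=True)
a=np.load("w1.npy");s=dict(tcp_pos=a[:3],ee_rot=a[3:].reshape(3,3));W=cal("wrist",s);S=cal("scene")
im=cv2.imread("pics/w1.png");h=cv2.cvtColor(im,cv2.COLOR_BGR2HSV)
# white line rows
for y in [128,131,134,138,196,205,215,225,234]:
    row=im[y,170:215].min(axis=1).astype(int);xs=np.where(row>140)[0]+170
    print(y,xs.min() if len(xs) else None,xs.max() if len(xs) else None)
q=lambda x,y:(x*.64,y*.64)
fR,fL=onz(W,q(180,191),.016),onz(W,q(424,191),.016);print("front",fR,fL,np.linalg.norm(fL-fR))
print("lineland",onz(W,q(303.5,198),.012),onz(W,q(305,217),.012))
print("ramp",onz(W,q(308,302),.0155),onz(W,q(310,372),.028), "footR",onz(W,q(204,290),.016))
print("jar L/R ends",onz(W,q(262,263),.048),onz(W,q(386,256),.048),"cam",W[2])
# jar triangulated with scene: centre
print(tri(W,q(322,261),S,q(344,297)))
yel=onz(W,q(200,220),.016)
b=im[125:200,155:255];hh=h[125:200,155:255];m=((hh[...,1]>40)&(hh[...,1]<110)&(hh[...,0]>12)&(hh[...,0]<30)&(hh[...,2]>80)).astype(np.uint8)
m=cv2.morphologyEx(m,cv2.MORPH_OPEN,np.ones((3,3)));n,l,st,c=cv2.connectedComponentsWithStats(m);print(st,c)
E
```

```text
128 192 212
131 192 195
134 192 195
138 192 195
196 196 211
205 196 198
215 196 199
225 197 199
234 197 199
front [ 0.4002 -0.1889  0.016 ] [0.4479 0.0369 0.016 ] 0.23078251982911713
lineland [ 0.4309 -0.0772  0.012 ] [ 0.4487 -0.0807  0.012 ]
ramp [ 0.5327 -0.1     0.0155] [ 0.6044 -0.1151  0.028 ] footR [ 0.4983 -0.1997  0.016 ]
jar L/R ends [ 0.4777 -0.1225  0.048 ] [ 0.4948 -0.0095  0.048 ] cam [0.4061 0.0171 0.4434]
(array([ 0.4888, -0.0662,  0.0434]), np.float64(0.005693310353298892))
[[   0    0  100   75 3688]
 [  28   15   46   54 2171]
 [  73   15   20   51  907]
 [   8   18   19   51  626]
 [  23   24    3    3    9]
 [  22   29    4   24   72]
 [  24   54    3    3    9]
 [  25   58    4    6   18]] [[47.6348 32.4298]
 [49.8954 41.4459]
 [82.7067 39.7762]
 [15.3946 43.3195]
 [24.     25.    ]
 [23.3333 40.5   ]
 [25.     55.    ]
 [26.5    60.5   ]]
```

Cradle origin ≈ (0.569, −0.107), yaw −12°. The jar is at cradle (−0.09, +0.023) with a yaw of about 3°. I'll go down beside its left end and nudge it toward −y.

```bash
python3 -m handwheel '[[[0,0,0,-0.01,0.032,0,0],[0,0,0,0,0,0.035,0],[0,0,0,0,0,0.04,0],[0,0,0,0,0,0.04,0],[0,0,0,0,0,0.04,0],[0,0,0,0,0,0.03,0],[0,0,0,0,0,0.016,0],[0,0,0,0,0,0.008,0],[0,0,0,0,-0.006,0,0],[0,0,0,0,-0.006,0,0],[0,0,0,0,-0.004,0,0],[0,0,0,0,0,0,0]]]'
python3 -m handwheel '[[[0,0,0,0,-0.002,0,0],[0,0,0,0,-0.002,0,0],[0,0,0,0,-0.002,0,0],[0,0,0,0,-0.002,0,0],[0,0,0,0,-0.002,0,0],[0,0,0,0,-0.002,0,0],[0,0,0,0,-0.002,0,0],[0,0,0,0,-0.002,0,0],[0,0,0,0,-0.002,0,0],[0,0,0,0,-0.002,0,0]]]'
python3 - <<'E'
from h import *
s=r.sense();w=cams.capture("wrist")[:,:,::-1];sc=cams.capture("scene")[:,:,::-1]
cv2.imwrite("pics/w2.png",w);cv2.imwrite("pics/s2.png",sc)
a=cv2.resize(w,(512,384));b=cv2.resize(sc[150:275,150:270],None,fx=3,fy=3,interpolation=cv2.INTER_CUBIC)
c=np.zeros((384,800,3),np.uint8);c[:,:440]=a[:,:440];c[:375,440:]=b;cv2.imwrite("pics/c2.png",c)
O=np.array([.569,-.107]);d=s["tcp_pos"][:2]-O;print(d@[.978,-.209],d@[.209,.978],s["tcp_pos"],s["time_s"])
E
```

```text
time_s: 3.65
tcp_pos: [0.5022, 0.0133, 0.0374]
ee_rot: [[-0.978, 0.209, 0.002], [0.209, 0.978, 0.001], [-0.002, 0.001, -1.0]]
wrist_force: [-0.1, -0.9, 0.5]
gripper_width: 0.008
gripper_force: 0.0
time_s: 4.65
tcp_pos: [0.4981, -0.0056, 0.0365]
ee_rot: [[-0.978, 0.208, 0.001], [0.208, 0.978, 0.0], [-0.001, 0.001, -1.0]]
wrist_force: [1.0, 1.4, 0.3]
gripper_width: 0.003
gripper_force: 0.8
-0.09052564839706255 0.0843024950080554 [ 0.49809684 -0.00564902  0.03652154] 4.65
```

View pics/c2.png

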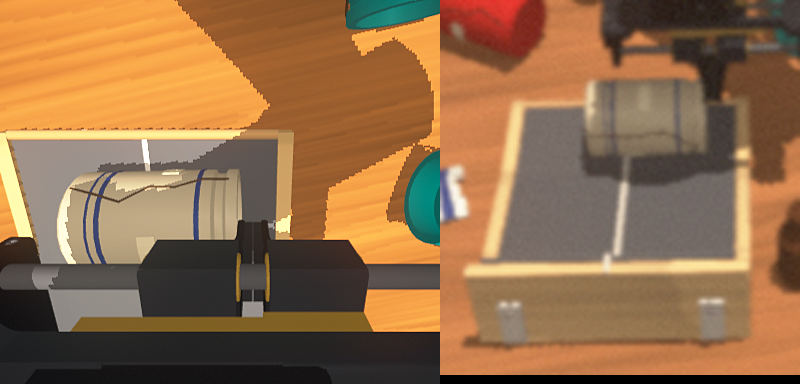

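The crop shows the closed fingertip at the jar's left end, wrist pixel ≈(241,235), and contact seems to have begun. Next I'll work out where the jar is now.

```bash
cat >> h.py <<'E'
O=np.array([.569,-.107]);A=np.array([[.978,-.209],[.209,.978]])
def cr(p): return np.r_[A@(p[:2]-O),p[2]]
E
python3 - <<'E'
from h import *
np.set_printoptions(precision=4,suppress=True)
s=r.sense();W=cal("wrist",s);S=cal("scene")
for p in[(241,200),(241,175),(70,210),(58,220)]: print("w",p,cr(onz(W,p,.048)),cr(onz(W,p,.075)))
print("line",cr(onz(W,(145,142),.012)),cr(onz(W,(148,168),.012)))
f=lambda x,y:((x-440)/3+150,y/3+150)
for p in[(585,118),(707,118)]: print("s",cr(onz(S,f(*p),.05)))
for p in[(629,158),(615,252)]: print("line s",cr(onz(S,f(*p),.015)))
print("orig",cr(onz(S,(200.3,190),.05)),cr(onz(S,(240.6,190),.05)))
E
```

```text
w (241, 200) [-0.1053  0.0755  0.048 ] [-0.1154  0.0767  0.075 ]
w (241, 175) [-0.1235  0.0758  0.048 ] [-0.131   0.0769  0.075 ]
w (70, 210) [-0.0977 -0.0463  0.048 ] [-0.1089 -0.0275  0.075 ]
w (58, 220) [-0.0899 -0.0565  0.048 ] [-0.1022 -0.0362  0.075 ]
line [-0.1405 -0.0009  0.012 ] [-0.1195 -0.0009  0.012 ]
s [-0.0841 -0.0355  0.05  ]
s [-0.0813  0.0801  0.05  ]
line s [-0.0644  0.0046  0.015 ]
line s [ 0.0532 -0.0018  0.015 ]
orig [-0.0812 -0.0297  0.05  ] [-0.0785  0.0847  0.05  ]
```

```bash
python3 -m handwheel '[[[0,0,0,0,-0.002,0,0],[0,0,0,0,-0.002,0,0],[0,0,0,0,-0.002,0,0],[0,0,0,0,-0.002,0,0],[0,0,0,0,-0.002,0,0],[0,0,0,0,-0.002,0,0],[0,0,0,0,-0.002,0,0],[0,0,0,0,-0.002,0,0],[0,0,0,0,-0.002,0,0],[0,0,0,0,-0.001,0,0],[0,0,0,0,0,0,0],[0,0,0,0,0,0,0]]]'
python3 - <<'E'
from h import *
s=r.sense();w=cams.capture("wrist")[:,:,::-1];sc=cams.capture("scene")[:,:,::-1]
cv2.imwrite("pics/w3.png",w);cv2.imwrite("pics/s3.png",sc)
a=cv2.resize(w,(512,384));b=cv2.resize(sc[150:275,150:270],None,fx=3,fy=3,interpolation=cv2.INTER_CUBIC)
c=np.zeros((384,800,3),np.uint8);c[:,:440]=a[:,:440];c[:375,440:]=b;cv2.imwrite("pics/c3.png",c)
print(cr(s["tcp_pos"]),s["time_s"])
E
```

```text
time_s: 5.95
tcp_pos: [0.4933, -0.0246, 0.0362]
ee_rot: [[-0.978, 0.209, -0.001], [0.209, 0.978, -0.0], [0.001, -0.001, -1.0]]
wrist_force: [0.4, 0.5, -0.2]
gripper_width: 0.002
gripper_force: 0.2
[-0.09124292  0.06474823  0.03621445] 5.95
```

View pics/c3.png

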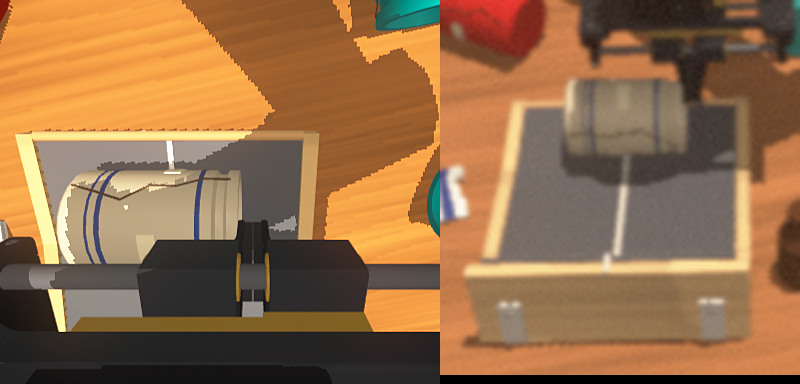

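Jar centred on the line to about 2 mm. In the scene crop it spans 563–687 and the line is at about 627. Next: retract, go up and move behind the jar with the fingers spread along its length.

```bash
python3 -m handwheel '[[[0,0,0,0,0.008,0,0],[0,0,0,0,0.012,0,0],[0,0,0,0,0,-0.03,0],[0,0,0,0,0,-0.04,0],[0,0,0,0,0,-0.05,0],[0,0,0,0.03,-0.03,0,0.06],[0,0,0,0.03,-0.03,0,0.06],[0,0,0,0.01,-0.025,0,0.06],[0,0,0,0,0,0,0.06],[0,0,0,0,0,0,0.06],[0,0,0,0,0,0,0.06]]]'
python3 - <<'E'
from h import *
np.set_printoptions(precision=4,suppress=True)
s=r.sense();w=cams.capture("wrist")[:,:,::-1]
cv2.imwrite("pics/w4.png",w);cv2.imwrite("pics/w4b.png",cv2.resize(w,(800,600)))
print(cr(s["tcp_pos"]),s["tcp_pos"],s["time_s"],s["gripper_width"]); np.save("w4.npy",np.r_[s["tcp_pos"],np.ravel(s["ee_rot"])])
E
```

```text
time_s: 7.15
tcp_pos: [0.4125, -0.0726, 0.1565]
ee_rot: [[-0.978, 0.208, 0.001], [0.208, 0.978, 0.0], [-0.001, 0.0, -1.0]]
wrist_force: [-0.4, -1.1, 0.1]
gripper_width: 0.461
gripper_force: 0.0
[-0.1602  0.0009  0.1565] [ 0.4125 -0.0726  0.1565] 7.15 0.4610684781034949
```

View pics/w4b.png

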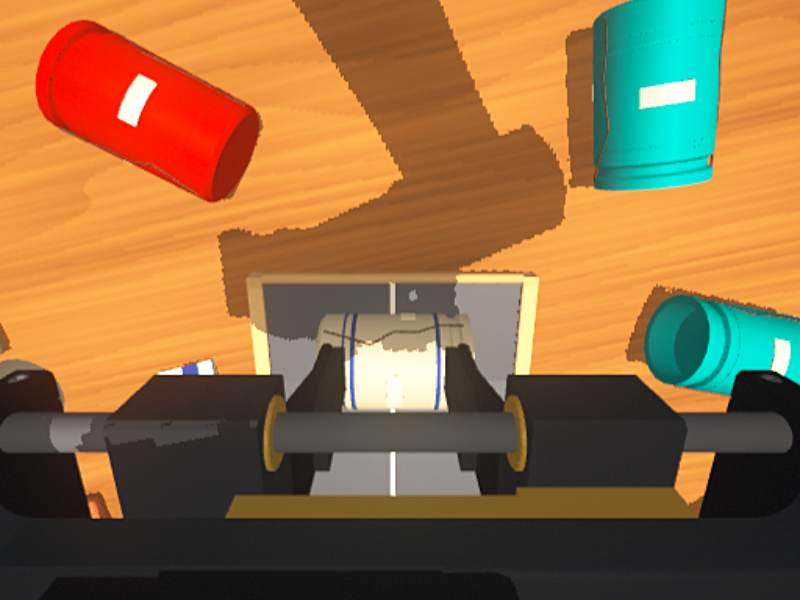

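The picture shows the line at x≈392.5 and the jar from about 319 to 476, which is roughly 3 mm too far to +y. I'll check the edges.

```bash
python3 - <<'E'
from h import *
np.set_printoptions(precision=4,suppress=True)
im=cv2.imread("pics/w4.png").astype(int)
for y in(208,212,216):
    print(y,"L",[tuple(v[::-1]) for v in im[y,198:212]]);print("R",[tuple(v[::-1]) for v in im[y,298:310]])
    
for y in(184,190,196,310,314): print(y,np.where(im[y,240:262].min(axis=1)>150)[0]+240)
E
```

```text
208 L [(np.int64(92), np.int64(84), np.int64(79)), (np.int64(90), np.int64(83), np.int64(78)), (np.int64(91), np.int64(84), np.int64(77)), (np.int64(91), np.int64(83), np.int64(79)), (np.int64(89), np.int64(81), np.int64(77)), (np.int64(89), np.int64(83), np.int64(77)), (np.int64(127), np.int64(113), np.int64(93)), (np.int64(155), np.int64(134), np.int64(106)), (np.int64(158), np.int64(137), np.int64(107)), (np.int64(163), np.int64(143), np.int64(111)), (np.int64(162), np.int64(142), np.int64(111)), (np.int64(162), np.int64(141), np.int64(110)), (np.int64(163), np.int64(143), np.int64(111)), (np.int64(163), np.int64(143), np.int64(111))]
R [(np.int64(163), np.int64(143), np.int64(111)), (np.int64(161), np.int64(141), np.int64(109)), (np.int64(160), np.int64(139), np.int64(107)), (np.int64(158), np.int64(144), np.int64(127)), (np.int64(156), np.int64(148), np.int64(145)), (np.int64(157), np.int64(148), np.int64(142)), (np.int64(158), np.int64(148), np.int64(143)), (np.int64(156), np.int64(147), np.int64(141)), (np.int64(156), np.int64(148), np.int64(142)), (np.int64(156), np.int64(148
[... 1938 characters left out ...]
76), np.int64(154), np.int64(120))]
R [(np.int64(176), np.int64(154), np.int64(120)), (np.int64(176), np.int64(154), np.int64(119)), (np.int64(176), np.int64(153), np.int64(119)), (np.int64(175), np.int64(153), np.int64(118)), (np.int64(169), np.int64(150), np.int64(124)), (np.int64(154), np.int64(145), np.int64(143)), (np.int64(157), np.int64(147), np.int64(141)), (np.int64(157), np.int64(147), np.int64(141)), (np.int64(156), np.int64(147), np.int64(140)), (np.int64(158), np.int64(147), np.int64(141)), (np.int64(157), np.int64(147), np.int64(141)), (np.int64(157), np.int64(146), np.int64(140))]
184 [250 251 252]
190 [250 251 252]
196 [250 251 252]
310 [249 250 251 252]
314 [249 250 251 252]
```

The jar is within about 1.5 mm of the line. Now I'll descend behind it and make slow contact.

```bash
python3 -m handwheel '[[[0,0,0,0,0,0.03,0.06],[0,0,0,0,0,0.035,0.06],[0,0,0,0,0,0.03,0.06],[0,0,0,0,0,0.02,0.06],[0,0,0,0,0,0.007,0.06],[0,0,0,0,0,0,0.06],[0,0,0,-0.004,0,0,0.06],[0,0,0,-0.004,0,0,0.06],[0,0,0,-0.003,0,0,0.06],[0,0,0,-0.002,0,0,0.06],[0,0,0,-0.001,0,0,0.06],[0,0,0,-0.001,0,0,0.06]]]'
python3 -m handwheel '[[[0,0,0,-0.001,0,0,0.06],[0,0,0,-0.001,0,0,0.06],[0,0,0,-0.001,0,0,0.06],[0,0,0,-0.001,0,0,0.06],[0,0,0,-0.001,0,0,0.06],[0,0,0,-0.001,0,0,0.06],[0,0,0,-0.001,0,0,0.06],[0,0,0,-0.001,0,0,0.06],[0,0,0,-0.001,0,0,0.06],[0,0,0,-0.001,0,0,0.06],[0,0,0,-0.001,0,0,0.06],[0,0,0,-0.001,0,0,0.06]]]'
python3 - <<'E'
from h import *
s=r.sense();w=cams.capture("wrist")[:,:,::-1];sc=cams.capture("side")[:,:,::-1]
a=cv2.resize(w,(512,384));b=cv2.resize(sc[170:275,215:345],None,fx=3,fy=3,interpolation=cv2.INTER_CUBIC)
c=np.zeros((384,800,3),np.uint8);c[:,:410]=a[:,51:461];c[:315,410:]=b;cv2.imwrite("pics/c5.png",c)
print(cr(s["tcp_pos"]),s["time_s"])
E
```

```text
time_s: 8.4
tcp_pos: [0.4264, -0.0765, 0.0345]
ee_rot: [[-0.978, 0.209, 0.0], [0.209, 0.978, 0.0], [-0.0, 0.0, -1.0]]
wrist_force: [0.2, 0.2, -0.2]
gripper_width: 0.691
gripper_force: 0.0
time_s: 9.6
tcp_pos: [0.4382, -0.079, 0.0343]
ee_rot: [[-0.978, 0.209, -0.0], [0.209, 0.978, 0.0], [0.0, 0.0, -1.0]]
wrist_force: [-0.9, -0.4, 0.3]
gripper_width: 0.691
gripper_force: 0.0
[-1.33818615e-01  8.24720575e-05  3.43410672e-02] 9.6
```

View pics/c5.png

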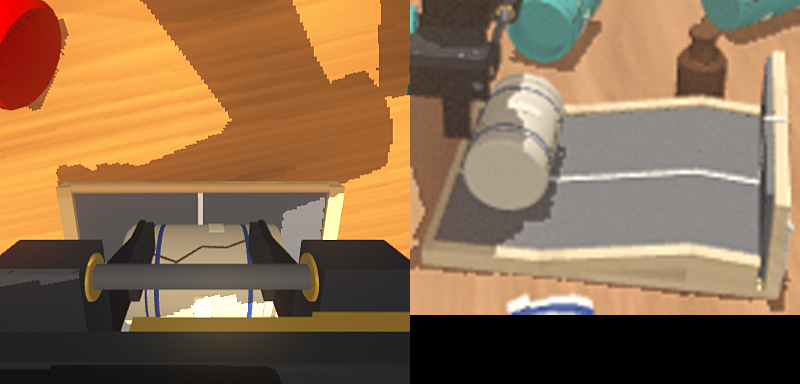

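The fingers are just behind the jar (side crop, jar at about (512,140)). I'll push slowly along the landing.

```bash
python3 -m handwheel '[[[0,0,0,-0.001,0,0,0.06],[0,0,0,-0.001,0,0,0.06],[0,0,0,-0.001,0,0,0.06],[0,0,0,-0.001,0,0,0.06],[0,0,0,-0.001,0,0,0.06],[0,0,0,-0.001,0,0,0.06],[0,0,0,-0.001,0,0,0.06],[0,0,0,-0.001,0,0,0.06],[0,0,0,-0.001,0,0,0.06],[0,0,0,-0.001,0,0,0.06],[0,0,0,-0.001,0,0,0.06],[0,0,0,-0.001,0,0,0.06]]]'
python3 -m handwheel '[[[0,0,0,-0.001,0,0,0.06],[0,0,0,-0.001,0,0,0.06],[0,0,0,-0.001,0,0,0.06],[0,0,0,-0.001,0,0,0.06],[0,0,0,-0.001,0,0,0.06],[0,0,0,-0.001,0,0,0.06],[0,0,0,-0.001,0,0,0.06],[0,0,0,-0.001,0,0,0.06],[0,0,0,-0.001,0,0,0.06],[0,0,0,-0.001,0,0,0.06],[0,0,0,-0.001,0,0,0.06],[0,0,0,-0.001,0,0,0.06]]]'
python3 - <<'E'
from h import *
s=r.sense();w=cams.capture("wrist")[:,:,::-1];sc=cams.capture("side")[:,:,::-1];cv2.imwrite("pics/s6.png",cams.capture("scene")[:,:,::-1])
a=cv2.resize(w,(512,384));b=cv2.resize(sc[170:275,215:345],None,fx=3,fy=3,interpolation=cv2.INTER_CUBIC)
c=np.zeros((384,800,3),np.uint8);c[:,:410]=a[:,51:461];c[:315,410:]=b;cv2.imwrite("pics/c6.png",c)
print(cr(s["tcp_pos"]),s["time_s"])
E
```

```text
time_s: 10.9
tcp_pos: [0.4498, -0.0815, 0.0352]
ee_rot: [[-0.978, 0.208, 0.0], [0.208, 0.978, -0.0], [-0.0, -0.0, -1.0]]
wrist_force: [-3.3, 0.9, 9.3]
gripper_width: 0.693
gripper_force: 4.8
time_s: 12.1
tcp_pos: [0.4613, -0.084, 0.0351]
ee_rot: [[-0.978, 0.208, -0.0], [0.208, 0.978, -0.0], [0.0, -0.0, -1.0]]
wrist_force: [-3.8, 1.5, 8.7]
gripper_width: 0.69
gripper_force: 4.9
[-1.10083076e-01 -3.12702400e-05  3.50809985e-02] 12.1
```

View pics/c6.png

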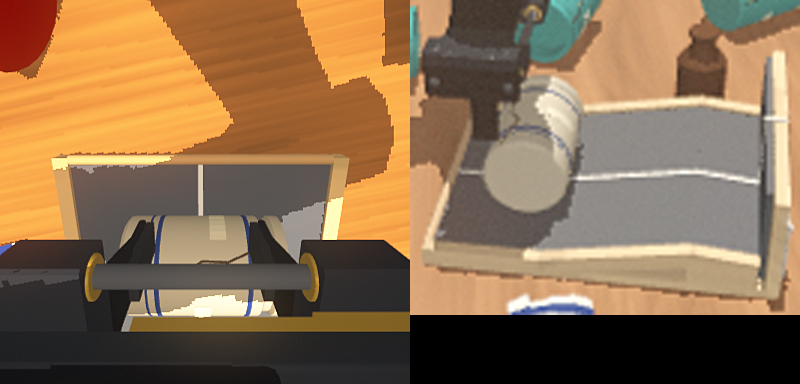

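The jar has rolled forward about 23 mm and is straight (side crop, end face at about (525,170)). But there is 9 N of vertical force, so some gripper part bears on the jar above its axis. I'll measure the jar's axis before adjusting.

```bash
python3 - <<'E'
from h import *
np.set_printoptions(precision=4,suppress=True)
D=cal("side");f=lambda x,y:((x-410)/3+215,y/3+170)
for p in[(525,170),(528,168)]: print(cr(onz(D,f(*p),.048)))
print("foot cheek",cr(onz(D,f(525,249),.016)), "prev jar",cr(onz(D,f(505,168),.048)), "stopfoot",cr(onz(D,f(757,182),.027)), "crest",cr(onz(D,f(695,172),.033)))
E
```

```text
[-0.0736 -0.0386  0.048 ]
[-0.0715 -0.0354  0.048 ]
foot cheek [-0.0632 -0.1032  0.016 ] prev jar [-0.0907 -0.0383  0.048 ] stopfoot [0.1213 0.0035 0.027 ] crest [0.068  0.0017 0.033 ]
```

```bash
for i in 1; do python3 -m handwheel '[[[0,0,0,0,0,-0.001,0.06],[0,0,0,0,0,-0.001,0.06],[0,0,0,0,0,0,0.06]]]'; done
python3 -m handwheel '[[[0,0,0,0,0,-0.002,0.06],[0,0,0,0,0,-0.002,0.06],[0,0,0,0,0,0,0.06]]]'
python3 -m handwheel '[[[0,0,0,0,0,-0.002,0.06],[0,0,0,0,0,-0.002,0.06],[0,0,0,0,0,0,0.06]]]'
```

```text
time_s: 12.55
tcp_pos: [0.4618, -0.0839, 0.0363]
ee_rot: [[-0.978, 0.209, 0.001], [0.209, 0.978, 0.0], [-0.001, 0.0, -1.0]]
wrist_force: [0.1, 0.3, -0.4]
gripper_width: 0.691
gripper_force: 0.0
time_s: 12.85
tcp_pos: [0.4619, -0.0839, 0.0406]
ee_rot: [[-0.978, 0.209, 0.001], [0.209, 0.978, 0.0], [-0.001, 0.0, -1.0]]
wrist_force: [1.2, -0.2, -0.2]
gripper_width: 0.685
gripper_force: 0.0
time_s: 13.15
tcp_pos: [0.4618, -0.0839, 0.0447]
ee_rot: [[-0.978, 0.209, 0.001], [0.209, 0.978, 0.0], [-0.001, 0.0, -1.0]]
wrist_force: [-0.3, 0.7, -0.2]
gripper_width: 0.687
gripper_force: 0.0
```

Force vanishes as soon as I raise 2 mm, so a knuckle was resting on the jar's top. It is clear now, with the TCP just under axis height. I'll carry on pushing from behind.

```bash
python3 -m handwheel '[[[0,0,0,-0.001,0,0,0.06],[0,0,0,-0.001,0,0,0.06],[0,0,0,-0.001,0,0,0.06],[0,0,0,-0.001,0,0,0.06],[0,0,0,-0.001,0,0,0.06],[0,0,0,-0.001,0,0,0.06]]]'
python3 -m handwheel '[[[0,0,0,-0.001,0,0,0.06],[0,0,0,-0.001,0,0,0.06],[0,0,0,-0.001,0,0,0.06],[0,0,0,-0.001,0,0,0.06],[0,0,0,-0.001,0,0,0.06],[0,0,0,-0.001,0,0,0.06]]]'
python3 - <<'E'
from h import *
np.set_printoptions(precision=4,suppress=True)
s=r.sense();print(cr(s["tcp_pos"]))
def mask(n,box):
    im=cams.capture(n)[:,:,::-1];cv2.imwrite(f"pics/{n}7.png",im)
    h=cv2.cvtColor(im,cv2.COLOR_BGR2HSV);x0,y0,x1,y1=box
    z=h[y0:y1,x0:x1];m=((z[...,1]>25)&(z[...,1]<75)&(z[...,0]>10)&(z[...,0]<35)&(z[...,2]>90)).astype(np.uint8)
    m=cv2.morphologyEx(m,cv2.MORPH_OPEN,np.ones((3,3)));k,l,st,c=cv2.connectedComponentsWithStats(m)
    i=1+np.argmax(st[1:,4]);print(n,st[i]+[x0,y0,0,0,0],c[i]+[x0,y0])
mask("side",(230,185,300,245));mask("scene",(185,165,250,210))
E
```

```text
time_s: 13.75
tcp_pos: [0.4675, -0.0852, 0.0443]
ee_rot: [[-0.978, 0.209, -0.0], [0.209, 0.978, -0.0], [0.0, -0.0, -1.0]]
wrist_force: [0.4, 0.3, 0.3]
gripper_width: 0.69
gripper_force: 0.0
time_s: 14.35
tcp_pos: [0.4734, -0.0865, 0.0443]
ee_rot: [[-0.978, 0.209, -0.0], [0.209, 0.978, 0.0], [0.0, 0.0, -1.0]]
wrist_force: [0.6, 0.5, 0.7]
gripper_width: 0.69
gripper_force: 0.0
[-0.0978  0.0001  0.0443]
side [238 214  31  27 647] [253.4529 227.1128]
scene [196 183  31  23 283] [209.6113 192.6078]
```

```bash
python3 - <<'E'
from h import *
np.set_printoptions(precision=1,suppress=True)
c=cams.get_calibration("wrist");T=np.linalg.inv(c["T_tool_cam"]);K=c["camera_matrix"]
def pr(p): q=K@(T[:3,:3]@p+T[:3,3]);return q[:2]/q[2]-[51,0]
print("tips",pr(np.r_[0,-.03,0]),pr(np.r_[0,.03,0]),"tip half up",pr(np.r_[0,.03,-.02]),pr(np.r_[0.,.03,-.05]))
for dx in(.025,.03,.037,.046,.056):   # axis ahead of TCP; TCP 13 mm below axis
    print(dx,[pr(np.r_[-dx+.036*np.cos(t),0,-.013-.036*np.sin(t)])[1] for t in np.radians([0,20,40,60,80,90])])
a=cv2.imread("pics/c6.png");b=cv2.resize(a[:315,410:],(130,105),interpolation=cv2.INTER_AREA)
n=cv2.imread("pics/side7.png")[170:275,215:345];d=cv2.absdiff(b,n).max(axis=2)
m=(d>40).astype(np.uint8);print(m.sum());ys,xs=np.where(m);print(np.percentile(xs,[5,50,95])+215,np.percentile(ys,[5,50,95])+170)
o=np.zeros((500,800,3),np.uint8)
o[:400,:400]=cv2.resize(n[10:90,10:90],(400,400),interpolation=cv2.INTER_CUBIC)
w=cams.capture("wrist")[:,:,::-1];cv2.imwrite("pics/w7.png",w);o[:288,400:]=cv2.resize(w[120:340,100:406],(400,288))
cv2.imwrite("pics/c7.png",o)
E
```

```text
tips [162.4 212.6] [241.6 212.6] tip half up [245.5 224. ] [253.  245.9]
0.025 [np.float64(205.39874997658046), np.float64(215.28581502559717), np.float64(231.2339507818295), np.float64(251.19131813498322), np.float64(271.66271174365494), np.float64(280.85053614084296)]
0.03 [np.float64(211.980700046525), np.float64(222.17208721519657), np.float64(238.304471045066), np.float64(258.2773708109175), np.float64(278.5890871463422), np.float64(287.64280944760674)]
0.037 [np.float64(221.0280209814676), np.float64(231.62760477416856), np.float64(248.00426014878283), np.float64(267.99319844737676), np.float64(288.0854510546388), np.float64(296.95684498050014)]
0.046 [np.float64(232.38230521375627), np.float64(243.47763288285265), np.float64(260.1461952381095), np.float64(280.14662670446904), np.float64(299.9634963761928), np.float64(308.60932793124806)]
0.056 [np.float64(244.64542424210728), np.float64(256.2555454019652), np.float64(273.2211756268199), np.float64(293.22332413663736), np.float64(312.74282567005463), np.float64(321.1490758211269)]
841
[220. 236. 264.] [173. 203. 253.]
```

View pics/c7.png

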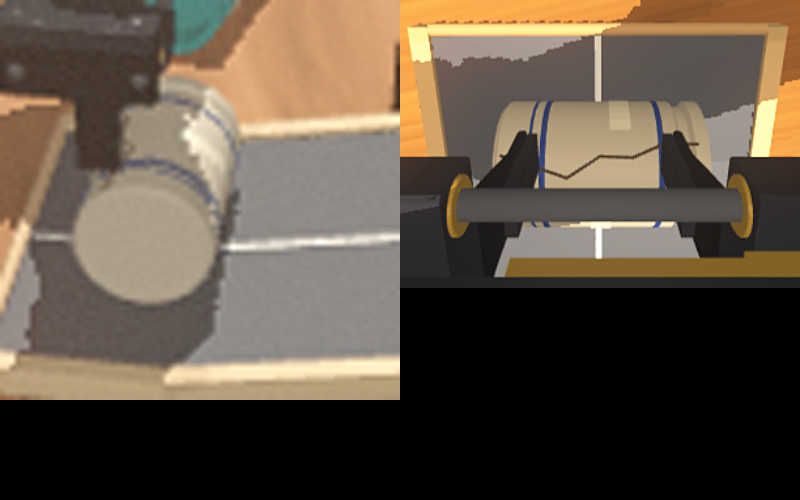

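The side crop shows the fingertip at about (100,170), near the jar's upper rear, and the jar's end-face centre at about (148,237). I'll cast both rays onto their cradle-y planes.

```bash
python3 - <<'E'
from h import *
np.set_printoptions(precision=4,suppress=True)
D=cal("side")
def ony(C,p,y):
    o,d=ray(C,p);uy=np.array([.209,.978,0]);t=(y-(o[:2]-O)@uy[:2])/(d@uy);return cr(o+d*t)
f=lambda x,y:(x/5+225,y/5+180)
print("tip",ony(D,f(100,170),-.037),"tip left/right",ony(D,f(78,168),-.037),ony(D,f(122,165),-.037))
print("end",ony(D,f(148,237),-.055),"bottom",ony(D,f(148,303),-.055),"topend",ony(D,f(148,173),-.055))
s=r.sense();print(cr(s["tcp_pos"]))
# jar mid by line: where line emerges
print(cr(onz(D,f(72,238),.012)),cr(onz(D,f(224,246),.012)), "cheekfoot",cr(onz(D,f(165,365),.016)))
W=cal("wrist",s)
g=lambda x,y:((x-400)*.765+100,y*.765+120)
print("wr rear",cr(onz(W,g(600,101),.05)),cr(onz(W,g(600,227),.05)),"tips",cr(onz(W,g(517,140),.044)),cr(onz(W,g(683,135),.044)),"front bead",cr(onz(W,g(600,26),.016)))
E
```

```text
tip [-0.0947 -0.037   0.0831] tip left/right [-0.1059 -0.037   0.0832] [-0.0835 -0.037   0.0872]
end [-0.0677 -0.055   0.0578] bottom [-0.0678 -0.055   0.017 ] topend [-0.0675 -0.055   0.0959]
[-0.0978  0.0001  0.0443]
[-0.118   0.0018  0.012 ] [-0.037   0.0069  0.012 ] cheekfoot [-0.052  -0.1015  0.016 ]
wr rear [-0.1122  0.      0.05  ] [-0.0288  0.0001  0.05  ] tips [-0.0856 -0.049   0.044 ] [-0.0888  0.0489  0.044 ] front bead [-0.1486  0.0001  0.016 ]
```

By side ray, wrist view and contact, the true fingertips sit about 30 mm above the reported TCP. I'll back off upward and gently touch the table in front of the cradle to pin this down.

```bash
python3 -m handwheel '[[[0,0,0,0,0,-0.02,0.06],[0,0,0,0.02,0,-0.01,0.06],[0,0,0,0.03,0,0,0.06],[0,0,0,0.027,0,0,0.06],[0,0,0,0,0,0.03,0.06],[0,0,0,0,0,0.03,0.06],[0,0,0,0,0,0.02,0.06],[0,0,0,0,0,0.004,0.06],[0,0,0,0,0,0,0.06]]]'
python3 - <<'E'
from h import *
c=cams.get_calibration("wrist");T=np.linalg.inv(c["T_tool_cam"]);K=c["camera_matrix"]
def pr(p): q=K@(T[:3,:3]@p+T[:3,3]);return q[1]/q[2]
print("closed tip seen row ~221:",[(x,d,round(pr(np.r_[x,0,-d]),1)) for x in(0,.01) for d in(0,.015,.025,.035)])
E
```

```text
time_s: 15.4
tcp_pos: [0.3978, -0.0705, -0.0099]
ee_rot: [[-0.978, 0.209, -0.001], [0.209, 0.978, -0.0], [0.001, -0.001, -1.0]]
wrist_force: [-0.2, -0.1, 0.3]
gripper_width: 0.693
gripper_force: 0.0
closed tip seen row ~221: [(0, 0, np.float64(212.6)), (0, 0.015, np.float64(220.9)), (0, 0.025, np.float64(227.2)), (0, 0.035, np.float64(234.1)), (0.01, 0, np.float64(200.2)), (0.01, 0.015, np.float64(207.8)), (0.01, 0.025, np.float64(213.5)), (0.01, 0.035, np.float64(219.8))]
```

```bash
python3 -m handwheel '[[[0,0,0,0,0,0.004,0.06],[0,0,0,0,0,0.003,0.06],[0,0,0,0,0,0.001,0.06],[0,0,0,0,0,0,0.06]]]' | sed -n '2p;4p'
python3 -m handwheel '[[[0,0,0,0,0,0.001,0.06],[0,0,0,0,0,0.001,0.06],[0,0,0,0,0,0.001,0.06]]]' | sed -n '2p;4p'
python3 -m handwheel '[[[0,0,0,0,0,0.001,0.06],[0,0,0,0,0,0.001,0.06],[0,0,0,0,0,0.001,0.06]]]' | sed -n '2p;4p'
```

```text
tcp_pos: [0.3981, -0.0704, -0.0174]
wrist_force: [0.2, 0.4, -0.8]
tcp_pos: [0.398, -0.0704, -0.0206]
wrist_force: [0.4, 0.3, -0.6]
tcp_pos: [0.398, -0.0704, -0.0237]
wrist_force: [1.3, 0.4, 0.3]
```

```bash
python3 -m handwheel '[[[0,0,0,0,0,0.001,0.06],[0,0,0,0,0,0.001,0.06]]]' | sed -n '2p;4p'
python3 -m handwheel '[[[0,0,0,0,0,0.001,0.06],[0,0,0,0,0,0.001,0.06]]]' | sed -n '2p;4p'
```

```text
tcp_pos: [0.398, -0.0704, -0.0258]
wrist_force: [0.2, 0.8, -0.1]
tcp_pos: [0.398, -0.0704, -0.0277]
wrist_force: [-0.3, 0.7, -0.4]
```

```bash
python3 -m handwheel '[[[0,0,0,0,0,0.001,0.06],[0,0,0,0,0,0.001,0.06]]]' | sed -n '2p;4p'
```

```text
tcp_pos: [0.398, -0.0704, -0.0297]
wrist_force: [0.7, -0.8, 0.7]
```

```bash
python3 -m handwheel '[[[0,0,0,0,0,0.001,0.06],[0,0,0,0,0,0.001,0.06]]]' | sed -n '2p;4p'
```

```text
tcp_pos: [0.398, -0.0704, -0.0317]
wrist_force: [-0.3, 0.3, 0.3]
```

```bash
python3 -m handwheel '[[[0,0,0,0,0,0.001,0.06],[0,0,0,0,0,0.001,0.06]]]' | sed -n '2p;4p'
```

```text
tcp_pos: [0.398, -0.0704, -0.0337]
wrist_force: [0.3, 0.3, -0.5]
```

```bash
python3 -m handwheel '[[[0,0,0,0,0,0.001,0.06],[0,0,0,0,0,0.001,0.06]]]' | sed -n '2p;4p'
```

```text
tcp_pos: [0.398, -0.0704, -0.0357]
wrist_force: [0.1, 0.0, 0.9]
```

```bash
python3 -m handwheel '[[[0,0,0,0,0,0.001,0.06],[0,0,0,0,0,0.001,0.06]]]' | sed -n '1,2p;4p'
```

```text
time_s: 17.8
tcp_pos: [0.398, -0.0704, -0.0369]
wrist_force: [-5.9, 1.9, 24.2]
```

```bash
python3 -m handwheel '[[[0,0,0,0,0,0.001,0.06],[0,0,0,0,0,0.001,0.06]]]' | sed -n '1,2p;4p'
```

```text
time_s: 18.0
tcp_pos: [0.3981, -0.0704, -0.037]
wrist_force: [-11.4, 5.2, 48.8]
```

Contact at a reported z of −0.0365, so the true tips are 36.5 mm short of the TCP. The fingers protrude only about 33 mm below the body, so I'll tilt the tool about 24° with fingers forward, which keeps the body clear of the jar. First I'll raise and check the red jar's clearance and where my jar is.

```bash
python3 -m handwheel '[[[0,0,0,0,0,-0.01,0.06],[0,0,0,0,0,-0.03,0.06],[0,0,0,0,0,-0.05,0.06],[0,0,0,0,0,-0.05,0.06],[0,0,0,0,0,-0.02,0.06],[0,0,0,0,0,0,0.06]]]'
python3 - <<'E'
from h import *
np.set_printoptions(precision=4,suppress=True)
a=np.load("w4.npy");W=cal("wrist",dict(tcp_pos=a[:3],ee_rot=a[3:].reshape(3,3)))
q=lambda x,y:(x*.64,y*.64)
print("red",[cr(onz(W,q(*p),.05)) for p in[(260,125),(220,200),(80,130)]])
im=cams.capture("wrist")[:,:,::-1];cv2.imwrite("pics/w8.png",im)
s=r.sense();W=cal("wrist",s);np.save("w8.npy",np.r_[s["tcp_pos"],np.ravel(s["ee_rot"])])
c=cams.get_calibration("wrist")
g=im.astype(int)
# column through jar left & right of line: print rows where felt->jar edge
for x in(225,251,280):
    print(x,[(y,tuple(int(v) for v in g[y,x][::-1])) for y in range(150,240,4)])
E
```

```text
time_s: 18.6
tcp_pos: [0.4005, -0.07, 0.1237]
ee_rot: [[-0.978, 0.208, 0.009], [0.208, 0.978, 0.002], [-0.008, 0.003, -1.0]]
wrist_force: [-0.7, 0.6, -0.2]
gripper_width: 0.693
gripper_force: 0.0
red [array([-0.2596, -0.0863,  0.05  ]), array([-0.2119, -0.1179,  0.05  ]), array([-0.2564, -0.2032,  0.05  ])]
225 [(150, (152, 91, 44)), (154, (159, 96, 47)), (158, (147, 88, 43)), (162, (155, 95, 48)), (166, (160, 96, 47)), (170, (154, 94, 45)), (174, (147, 90, 45)), (178, (152, 93, 45)), (182, (145, 88, 45)), (186, (142, 87, 45)), (190, (144, 102, 59)), (194, (187, 138, 84)), (198, (140, 106, 74)), (202, (85, 80, 76)), (206, (86, 80, 77)), (210, (81, 76, 73)), (214, (154, 147, 143)), (218, (150, 144, 139)), (222, (150, 144, 140)), (226, (80, 76, 72)), (230, (86, 81, 79)), (234, (72, 69, 74)), (238, (43, 49, 87))]
251 [(150, (153, 93, 45)), (154, (142, 87, 43)), (158, (158, 96, 46)), (162, (155, 94, 46)), (166, (159, 97, 50)), (170, (148, 89, 45)), (174, (149, 91, 47)), (178, (148, 91, 46)), (182, (137, 85, 43)), (186, (141, 88, 45)), (190, (146, 106, 64)), (194, (186, 137, 86)), (198, (175, 144, 115)), (202, (212, 196, 174)), (206, (212, 196, 175)), (210, (209, 193, 170)), (214, (255, 255, 255)), (218, (255, 255, 255)), (222, (255, 255, 255)), (226, (208, 191, 168)), (230, (213, 197, 174)), (234, (195, 180, 157)), (238, (144, 128, 102))]
280 [(150, (148, 88, 44)), (154, (158, 96, 46)), (158, (155, 94, 45)), (162, (150, 92, 45)), (166, (152, 94, 46)), (170, (145, 89, 45)), (174, (148, 90, 45)), (178, (144, 88, 46)), (182, (140, 87, 45)), (186, (130, 81, 43)), (190, (154, 113, 67)), (194, (188, 140, 88)), (198, (133, 102, 71)), (202, (88, 81, 78)), (206, (89, 83, 79)), (210, (87, 82, 78)), (214, (157, 149, 145)), (218, (153, 145, 141)), (222, (152, 146, 141)), (226, (78, 73, 70)), (230, (89, 83, 80)), (234, (84, 79, 80)), (238, (45, 51, 89))]
```

```bash
python3 - <<'E'
from h import *
def axis(npy,row):
    a=np.load(npy);W=cal("wrist",dict(tcp_pos=a[:3],ee_rot=a[3:].reshape(3,3)))
    o,d=ray(W,(251,row));o=cr(o);d=np.r_[A@d[:2],d[2]];n=np.array([d[0],d[2]])/np.hypot(d[0],d[2])
    # axis (ax,.048) at +36mm forward of ray line
    x0=o[0]+d[0]*(.048-o[2])/d[2]; return x0+.036/abs(n[1])
print(axis("w4.npy",200.5),axis("w8.npy",235.),axis("w8.npy",237.))
E
python3 -m handwheel '[[[0,-1,0,0,0,0,0.06],[0,-1,0,0,0,0,0.06],[0,-1,0,0,0,0,0.06],[0,-1,0,0,0,0,0.06],[0,0,0,0,0,0,0.06],[0,0,0,0,0,0,0.06]]]'
```

```text
-0.0907440680846466 -0.07612430091154826 -0.07359197627390768
time_s: 19.25
tcp_pos: [0.3996, -0.0737, 0.1257]
ee_rot: [[-0.901, 0.209, 0.38], [0.193, 0.978, -0.081], [-0.388, -0.0, -0.921]]
wrist_force: [-0.8, -0.3, -1.1]
gripper_width: 0.692
gripper_force: 0.0
```

Axis at −0.075. Lowering behind the jar, then approaching to ~5 mm short of contact.

```bash
python3 -m handwheel '[[[0,0,0,0.0112,0.003,0.0266,0.06],[0,0,0,0.0112,0,0.0266,0.06],[0,0,0,0.0112,0,0.0266,0.06],[0,0,0,0.0112,0,0.0266,0.06],[0,0,0,-0.013,0,0.0055,0.06],[0,0,0,-0.013,0,0.0055,0.06],[0,0,0,-0.013,0,0.0055,0.06],[0,0,0,-0.009,0,0.0038,0.06],[0,0,0,-0.004,0,0.0017,0.06],[0,0,0,0,0,0,0.06]]]'
python3 - <<'E'
from h import *
s=r.sense();print(cr(s["tcp_pos"]), np.ravel(s["ee_rot"])[[3,4,6,8]].round(3))
E
```

```text
time_s: 20.25
tcp_pos: [0.4773, -0.0928, 0.0572]
ee_rot: [[-0.927, 0.199, 0.318], [0.198, 0.98, -0.036], [-0.319, 0.03, -0.947]]
wrist_force: [0.2, 0.5, -0.3]
gripper_width: 0.689
gripper_force: 0.0
[-0.09263937 -0.00531413  0.05717472] [ 0.198  0.98  -0.319 -0.947]
```

```bash
python3 - <<'E'
from h import *
s=r.sense();print(s["joints"].round(1));print(s["ee_rot"].round(3))
E
```

```text
[  10.     8.6  -52.8   26.3  -11.8 -136.8]
[[-0.927  0.199  0.318]
 [ 0.198  0.98  -0.036]
 [-0.319  0.03  -0.947]]
```

J5 is near its limit, so I'll use a smaller tilt of about 10°, which still leaves ~10 mm clearance with contact 6 mm above the axis. I'll compute the correction back to a clean pose.

```bash
cat >> h.py <<'E'
from scipy.spatial.transform import Rotation as Ro
def plan(x,y,z,tilt,yaw=-12.05):
    s=r.sense();R=s["ee_rot"];t=np.radians(tilt);B=Ro.from_euler("z",yaw,degrees=True).as_matrix()
    Z=B@[np.sin(t),0,-np.cos(t)];Y=B@[0,1,0];G=np.c_[np.cross(Y,Z),Y,Z]
    p=np.r_[O+A.T@[x,y],z]
    print("at",cr(s["tcp_pos"]).round(4),"shift",(R.T@(p-s["tcp_pos"])).round(4),"turn units",(Ro.from_matrix(R.T@G).as_rotvec(degrees=True)/6).round(3))
E
python3 -c "
from h import *
plan(-.17,0,.11,10)"
```

```text
at [-0.0926 -0.0053  0.0572] shift [ 0.0565  0.0077 -0.0746] turn units [0.299 1.434 0.024]
```

```bash
python3 -m handwheel '[[[0,0,0,0,0,-0.03,0.06],[0,0,0,0.025,0.004,-0.025,0.06],[0,0,0,0.0315,0.004,-0.02,0.06],[0.15,0.72,0.01,0,0,0,0.06],[0.15,0.72,0.01,0,0,0,0.06],[0,0,0,0,0,0,0.06],[0,0,0,0,0,0,0.06]]]'
python3 -c "
from h import *
plan(-.130,0,.0165,10); print(r.sense()['joints'].round(1))"
```

```text
time_s: 20.95
tcp_pos: [0.4022, -0.0711, 0.1111]
ee_rot: [[-0.963, 0.208, 0.172], [0.205, 0.978, -0.036], [-0.176, 0.001, -0.984]]
wrist_force: [-0.0, 0.6, 0.4]
gripper_width: 0.69
gripper_force: 0.0
at [-0.1706  0.0003  0.1111] shift [-0.0234 -0.0004  0.1002] turn units [0.006 0.018 0.006]
[  17.3   -1.   -44.8    8.1  -37.6 -125.4]
```

```bash
python3 -m handwheel '[[[0,0,0,0.0041,0,0.0233,0.06],[0,0,0,0.0041,0,0.0233,0.06],[0,0,0,0.0041,0,0.0233,0.06],[0,0,0,0.0041,0,0.0233,0.06],[0,0,0,-0.013,0,0.0023,0.06],[0,0,0,-0.013,0,0.0023,0.06],[0,0,0,-0.009,0,0.0016,0.06],[0,0,0,-0.004,0,0.0007,0.06],[0,0,0,0,0,0,0.06]]]'
python3 -c "
from h import *
plan(-.130,0,.0165,10); print(r.sense()['joints'].round(1))"
```

```text
time_s: 21.85
tcp_pos: [0.442, -0.0792, 0.0172]
ee_rot: [[-0.963, 0.208, 0.173], [0.205, 0.978, -0.036], [-0.177, 0.001, -0.984]]
wrist_force: [-0.7, 0.2, 0.8]
gripper_width: 0.685
gripper_force: 0.0
at [-0.13    0.0006  0.0172] shift [ 0.0002 -0.0006  0.0007] turn units [0.01  0.028 0.007]
[  13.7   12.9  -49.2   13.4  -19.1 -128. ]
```

```bash
python3 -m handwheel '[[[0,0,0,-0.002,0,0.00035,0.06],[0,0,0,-0.002,0,0.00035,0.06],[0,0,0,-0.002,0,0.00035,0.06],[0,0,0,-0.002,0,0.00035,0.06],[0,0,0,-0.001,0,0.00018,0.06],[0,0,0,-0.001,0,0.00018,0.06],[0,0,0,-0.001,0,0.00018,0.06],[0,0,0,-0.001,0,0.00018,0.06],[0,0,0,-0.001,0,0.00018,0.06],[0,0,0,-0.001,0,0.00018,0.06],[0,0,0,-0.001,0,0.00018,0.06],[0,0,0,-0.001,0,0.00018,0.06]]]'
python3 -m handwheel '[[[0,0,0,-0.001,0,0.00018,0.06],[0,0,0,-0.001,0,0.00018,0.06],[0,0,0,-0.001,0,0.00018,0.06],[0,0,0,-0.001,0,0.00018,0.06],[0,0,0,-0.001,0,0.00018,0.06],[0,0,0,-0.001,0,0.00018,0.06],[0,0,0,-0.001,0,0.00018,0.06],[0,0,0,-0.001,0,0.00018,0.06]]]'
cat >> h.py <<'E'
def jar():
    s=r.sense();np.save("l.npy",np.r_[s["tcp_pos"],np.ravel(s["ee_rot"])])
    n=cams.capture("side")[:,:,::-1];im=n[170:275,215:350];h=cv2.cvtColor(im,cv2.COLOR_BGR2HSV)
    m=((h[...,1]>25)&(h[...,1]<75)&(h[...,0]>10)&(h[...,0]<35)&(h[...,2]>90)).astype(np.uint8)
    m=cv2.morphologyEx(m,cv2.MORPH_OPEN,np.ones((5,5)));k,l,st,c=cv2.connectedComponentsWithStats(m)
    print("tcp",cr(s["tcp_pos"]).round(4),"F",np.round(s["wrist_force"],1),"t",s["time_s"])
    for i in range(1,k):
        if st[i,4]>120: print("blob",st[i]+[215,170,0,0,0],c[i].round(1)+[215,170])
    return n
E
python3 -c "
from h import *
n=jar();cv2.imwrite('pics/side9.png',n); print(r.sense()['joints'].round(1))"
```

```text
time_s: 23.05
tcp_pos: [0.4583, -0.0824, 0.0174]
ee_rot: [[-0.963, 0.207, 0.173], [0.204, 0.978, -0.036], [-0.177, 0.001, -0.984]]
wrist_force: [-0.1, -0.2, 0.9]
gripper_width: 0.692
gripper_force: 0.0
time_s: 23.85
tcp_pos: [0.4662, -0.0841, 0.0174]
ee_rot: [[-0.963, 0.207, 0.173], [0.204, 0.978, -0.036], [-0.177, 0.001, -0.984]]
wrist_force: [-0.1, 1.1, -0.7]
gripper_width: 0.69
gripper_force: 0.1
tcp [-0.1053  0.0009  0.0174] F [-0.1  1.1 -0.7] t 23.85
blob [247 201  28  17 306] [261.2 207.9]
blob [336 210   6  28 143] [338.2 223.7]
blob [242 215  30  26 640] [256.5 227.5]
[  12.2   14.9  -45.4   11.7  -20.7 -124.9]
```

Pushing works (jar moved ~8 mm, low force). Continue to the foot, then up the ramp.

```bash
python3 -m handwheel '[[[0,0,0,-0.0015,0,0.00026,0.06],[0,0,0,-0.0015,0,0.00026,0.06],[0,0,0,-0.0015,0,0.00026,0.06],[0,0,0,-0.0015,0,0.00026,0.06],[0,0,0,-0.0015,0,0.00026,0.06],[0,0,0,-0.0015,0,0.00026,0.06],[0,0,0,-0.0015,0,0.00026,0.06],[0,0,0,-0.0015,0,0.00026,0.06],[0,0,0,-0.0015,0,0.00026,0.06],[0,0,0,-0.0015,0,0,0.06],[0,0,0,-0.0015,0,0,0.06],[0,0,0,-0.0015,0,0,0.06]]]'
python3 -m handwheel '[[[0,0,0,-0.0015,0,0,0.06],[0,0,0,-0.0015,0,0,0.06],[0,0,0,-0.0015,0,0,0.06],[0,0,0,-0.0015,0,0,0.06],[0,0,0,-0.0015,0,0,0.06],[0,0,0,-0.0015,0,0,0.06],[0,0,0,-0.0015,0,0,0.06],[0,0,0,-0.0015,0,0,0.06],[0,0,0,-0.0015,0,0,0.06],[0,0,0,-0.0015,0,0,0.06],[0,0,0,-0.0015,0,0,0.06],[0,0,0,-0.0015,0,0,0.06]]]'
python3 -c "
from h import *
n=jar();cv2.imwrite('pics/side10.png',n);w=cams.capture('wrist')[:,:,::-1];cv2.imwrite('pics/w10.png',w);cv2.imwrite('pics/s10.png',cams.capture('scene')[:,:,::-1])
plan(-.06,0,.0225,10)"
```

```text
time_s: 25.1
tcp_pos: [0.484, -0.0879, 0.0183]
ee_rot: [[-0.963, 0.207, 0.173], [0.204, 0.978, -0.036], [-0.177, 0.001, -0.984]]
wrist_force: [-1.8, -0.9, 2.1]
gripper_width: 0.692
gripper_force: 1.2
time_s: 26.3
tcp_pos: [0.5013, -0.0916, 0.0215]
ee_rot: [[-0.963, 0.207, 0.173], [0.204, 0.978, -0.036], [-0.177, 0.001, -0.984]]
wrist_force: [-1.9, -0.3, 1.2]
gripper_width: 0.693
gripper_force: 1.3
tcp [-0.0694  0.001   0.0215] F [-1.9 -0.3  1.2] t 26.3
blob [256 200  32  41 946] [271.8 220.9]
blob [336 210   6  28 143] [338.2 223.7]
at [-0.0691  0.0011  0.0216] shift [-0.0091 -0.0011  0.0007] turn units [0.014 0.038 0.014]
```

```bash
python3 -m handwheel '[[[0,0,0,-0.0015,0,0,0.06],[0,0,0,-0.0015,0,0,0.06],[0,0,0,-0.0015,0,0,0.06],[0,0,0,-0.0015,0,0,0.06],[0,0,0,-0.0015,0,0,0.06],[0,0,0,-0.0015,0,0,0.06],[0,0,0,-0.0015,0,0,0.06],[0,0,0,-0.0015,0,0,0.06],[0,0,0,-0.0015,0,0,0.06],[0,0,0,-0.0015,0,0,0.06],[0,0,0,-0.0015,0,0,0.06],[0,0,0,-0.0015,0,0,0.06]]]'
python3 -m handwheel '[[[0,0,0,-0.0015,0,0,0.06],[0,0,0,-0.0015,0,0,0.06],[0,0,0,-0.0015,0,0,0.06],[0,0,0,-0.0015,0,0,0.06],[0,0,0,-0.0015,0,0,0.06],[0,0,0,-0.0015,0,0,0.06],[0,0,0,-0.0015,0,0,0.06],[0,0,0,-0.0015,0,0,0.06],[0,0,0,-0.0015,0,0,0.06],[0,0,0,-0.0015,0,0,0.06],[0,0,0,-0.0015,0,0,0.06],[0,0,0,-0.0015,0,0,0.06]]]'
python3 -c "
from h import *
n=jar();cv2.imwrite('pics/side11.png',n);w=cams.capture('wrist')[:,:,::-1];cv2.imwrite('pics/w11.png',w)
plan(-.0335,0,.0277,10)
g=w.astype(int)
for y in range(150,250,8):
  v=g[y,120:380]; b=v[:,2]-v[:,0]
  xs=np.where((b>22)&(b<62)&(v[:,2]>90))[0]+120
  wl=np.where(v.min(axis=1)>140)[0]+120
  print(y,'jarlike',(xs.min(),xs.max(),len(xs)) if len(xs) else None,'white',(wl.min(),wl.max(),len(wl)) if len(wl) else None)
"
```

```text
time_s: 27.65
tcp_pos: [0.5187, -0.0952, 0.0247]
ee_rot: [[-0.963, 0.207, 0.173], [0.204, 0.978, -0.036], [-0.177, 0.001, -0.984]]
wrist_force: [-1.2, -0.3, 0.8]
gripper_width: 0.695
gripper_force: 1.3
time_s: 28.85
tcp_pos: [0.536, -0.0989, 0.0279]
ee_rot: [[-0.963, 0.207, 0.173], [0.204, 0.978, -0.036], [-0.177, 0.001, -0.984]]
wrist_force: [-3.0, 0.8, 0.8]
gripper_width: 0.69
gripper_force: 1.3
tcp [-0.034   0.001   0.0279] F [-3.   0.8  0.8] t 28.85
blob [274 199  28  17 303] [288.3 206.4]
blob [336 210   6  28 143] [338.2 223.7]
blob [270 213  30  27 665] [284.8 226.2]
at [-0.0336  0.0011  0.028 ] shift [-0.     -0.0011  0.0003] turn units [0.013 0.038 0.014]
150 jarlike (np.int64(248), np.int64(252), 5) white (np.int64(248), np.int64(252), 5)
158 jarlike (np.int64(248), np.int64(252), 5) white (np.int64(248), np.int64(252), 5)
166 jarlike (np.int64(248), np.int64(252), 5) white (np.int64(248), np.int64(252), 5)
174 jarlike (np.int64(248), np.int64(252), 5) white (np.int64(248), np.int64(252), 5)
182 jarlike (np.int64(248), np.int64(252), 5) white (np.int64(248), np.int64(252), 5)
190 jarlike (np.int64(248), np.int64(251), 4) white (np.int64(248), np.int64(252), 4)
198 jarlike (np.int64(248), np.int64(249), 2) white (np.int64(248), np.int64(252), 5)
206 jarlike (np.int64(248), np.int64(252), 5) white (np.int64(248), np.int64(252), 5)
214 jarlike (np.int64(120), np.int64(252), 6) white (np.int64(248), np.int64(252), 5)
222 jarlike (np.int64(120), np.int64(252), 7) white (np.int64(248), np.int64(252), 5)
230 jarlike (np.int64(121), np.int64(378), 9) white None
238 jarlike (np.int64(124), np.int64(376), 99) white (np.int64(120), np.int64(379), 3)
246 jarlike (np.int64(171), np.int64(335), 91) white None
```

```bash
python3 -m handwheel '[[[0,0,0,-0.0015,0,0,0.06],[0,0,0,-0.0015,0,0,0.06],[0,0,0,-0.0015,0,0,0.06],[0,0,0,-0.0015,0,0,0.06],[0,0,0,-0.0015,0,0,0.06],[0,0,0,-0.0015,0,0,0.06],[0,0,0,-0.0015,0,0,0.06],[0,0,0,-0.0015,0,0,0.06],[0,0,0,-0.0015,0,0,0.06],[0,0,0,-0.0015,0,0,0.06],[0,0,0,-0.0015,0,0,0.06],[0,0,0,-0.0015,0,0,0.06]]]'
python3 -m handwheel '[[[0,0,0,-0.0015,0,0,0.06],[0,0,0,-0.0015,0,0,0.06],[0,0,0,-0.0015,0,0,0.06],[0,0,0,-0.0015,0,0,0.06],[0,0,0,-0.0015,0,0,0.06],[0,0,0,-0.0015,0,0,0.06],[0,0,0,-0.0015,0,0,0.06],[0,0,0,-0.0015,0,0,0.06],[0,0,0,-0.0015,0,0,0.06],[0,0,0,-0.0015,0,0,0.06],[0,0,0,-0.0015,0,0,0.06],[0,0,0,-0.0015,0,0,0.06]]]'
python3 -c "
from h import *
n=jar();cv2.imwrite('pics/side12.png',n);w=cams.capture('wrist')[:,:,::-1];cv2.imwrite('pics/w12.png',w)
plan(.002,0,.0341,10)
g=w.astype(int)
for y in range(234,262,4):
  v=g[y,120:380]; b=v[:,2]-v[:,0]
  xs=np.where((b>22)&(b<62)&(v[:,2]>90))[0]+120
  print(y,(xs.min(),xs.max(),len(xs)) if len(xs) else None)
"
```

```text
time_s: 30.15
tcp_pos: [0.5533, -0.1026, 0.0311]
ee_rot: [[-0.963, 0.207, 0.173], [0.204, 0.978, -0.036], [-0.177, 0.001, -0.984]]
wrist_force: [-1.9, 0.6, 1.7]
gripper_width: 0.69
gripper_force: 1.3
time_s: 31.35
tcp_pos: [0.5707, -0.1063, 0.0343]
ee_rot: [[-0.963, 0.207, 0.173], [0.204, 0.978, -0.036], [-0.177, 0.001, -0.984]]
wrist_force: [-2.1, 1.0, 1.5]
gripper_width: 0.694
gripper_force: 1.3
tcp [0.0015 0.0011 0.0343] F [-2.1  1.   1.5] t 31.35
blob [288 198  28  16 273] [302.2 205.1]
blob [336 210   6  28 143] [338.2 223.7]
blob [285 212  30  28 677] [299.4 225.4]
at [0.0019 0.0012 0.0343] shift [-0.0001 -0.0012  0.0003] turn units [0.013 0.039 0.014]
234 (np.int64(178), np.int64(377), 97)
238 (np.int64(124), np.int64(376), 99)
242 (np.int64(172), np.int64(333), 94)
246 (np.int64(171), np.int64(335), 91)
250 (np.int64(209), np.int64(296), 72)
254 (np.int64(220), np.int64(296), 59)
258 (np.int64(208), np.int64(359), 74)
```

```bash
python3 -m handwheel '[[[0,0,0,-0.0015,0,0,0.06],[0,0,0,-0.0015,0,0,0.06],[0,0,0,-0.0015,0,0,0.06],[0,0,0,-0.0015,0,0,0.06],[0,0,0,-0.0015,0,0,0.06],[0,0,0,-0.0015,0,0,0.06],[0,0,0,-0.0015,0,0,0.06],[0,0,0,-0.0015,0,0,0.06],[0,0,0,-0.0015,0,0,0.06],[0,0,0,-0.0015,0,0,0.06],[0,0,0,-0.001,0,0,0.06],[0,0,0,-0.001,0,0,0.06]]]'
python3 -m handwheel '[[[0,0,0,-0.001,0,0.00018,0.06],[0,0,0,-0.001,0,0.00018,0.06],[0,0,0,-0.001,0,0.00018,0.06],[0,0,0,-0.001,0,0.00018,0.06],[0,0,0,-0.001,0,0.00018,0.06],[0,0,0,-0.001,0,0.00018,0.06],[0,0,0,-0.001,0,0.00018,0.06],[0,0,0,-0.001,0,0.00018,0.06],[0,0,0,-0.001,0,0.00018,0.06],[0,0,0,-0.001,0,0.00018,0.06],[0,0,0,-0.001,0,0.00018,0.06],[0,0,0,-0.001,0,0.00018,0.06]]]'
python3 -c "
from h import *
n=jar();cv2.imwrite('pics/side13.png',n)"
python3 -m handwheel '[[[0,0,0,-0.001,0,0.00018,0.06],[0,0,0,-0.001,0,0.00018,0.06],[0,0,0,-0.001,0,0.00018,0.06],[0,0,0,-0.001,0,0.00018,0.06],[0,0,0,-0.001,0,0.00018,0.06],[0,0,0,-0.001,0,0.00018,0.06],[0,0,0,0,0,0,0.06],[0,0,0,0,0,0,0.06],[0,0,0,0,0,0,0.06]]]'
python3 -c "
from h import *
n=jar();cv2.imwrite('pics/side14.png',n)"
```

```text
time_s: 32.65
tcp_pos: [0.587, -0.1097, 0.0373]
ee_rot: [[-0.963, 0.207, 0.173], [0.204, 0.978, -0.036], [-0.177, 0.001, -0.984]]
wrist_force: [-1.5, 0.5, 1.6]
gripper_width: 0.687
gripper_force: 1.3
time_s: 33.85
tcp_pos: [0.5991, -0.1122, 0.0373]
ee_rot: [[-0.963, 0.207, 0.174], [0.204, 0.978, -0.036], [-0.177, 0.001, -0.984]]
wrist_force: [0.2, 0.7, -0.1]
gripper_width: 0.69
gripper_force: 0.0
tcp [0.0305 0.0012 0.0373] F [ 0.2  0.7 -0.1] t 33.85
blob [305 199  28  15 290] [318.9 205.8]
blob [336 210   6  28 143] [338.2 223.7]
blob [302 213  31  27 689] [317.4 226. ]
time_s: 34.8
tcp_pos: [0.6048, -0.1135, 0.0372]
ee_rot: [[-0.963, 0.207, 0.173], [0.204, 0.978, -0.036], [-0.177, 0.001, -0.984]]
wrist_force: [-0.5, 0.2, 0.1]
gripper_width: 0.691
gripper_force: 0.0
tcp [0.0363 0.0011 0.0372] F [-0.5  0.2  0.1] t 34.8
blob [305 199  28  15 292] [318.8 205.8]
blob [336 210   6  28 143] [338.2 223.7]
blob [303 213  30  27 681] [317.6 226.1]
```

The jar is over the crest and at rest against the board (side blob steady at 317.5,226, zero force). I'll back off, rise, and check centring from above.

```bash
python3 -m handwheel '[[[0,0,0,0.02,0,0,0.06],[0,0,0,0.02,0,0,0.06],[0,0,0,-0.0074,0,-0.0419,0.06],[0,0,0,-0.0074,0,-0.0419,0.06],[0,0,0,-0.0074,0,-0.0419,0.06],[0,0,0,-0.0074,0,-0.0419,0.06],[0,0,0,-0.04,0,0.007,0],[0,0,0,-0.04,0,0.007,0],[0,0.85,0,-0.03,0,0.005,0],[0,0.85,0,0,0,0,0],[0,0,0,0,0,0,0],[0,0,0,0,0,0,0]]]'
python3 - <<'E'
from h import *
s=r.sense();w=cams.capture("wrist")[:,:,::-1];cv2.imwrite("pics/w15.png",w);np.save("w15.npy",np.r_[s["tcp_pos"],np.ravel(s["ee_rot"])])
n=cams.capture("side")[:,:,::-1];cv2.imwrite("pics/side15.png",n)
o=np.zeros((400,800,3),np.uint8);o[:384,:400]=cv2.resize(w[50:290,130:380],(400,384));o[:320,400:]=cv2.resize(n[175:271,230:350],(400,320),interpolation=cv2.INTER_CUBIC)
cv2.imwrite("pics/c15.png",o);print(cr(s["tcp_pos"]))
E
```

```text
time_s: 36.05
tcp_pos: [0.6747, -0.1286, 0.1999]
ee_rot: [[-0.978, 0.208, -0.001], [0.208, 0.978, 0.001], [0.001, 0.001, -1.0]]
wrist_force: [0.6, 0.8, -0.3]
gripper_width: 0.229
gripper_force: 0.0
[0.10791279 0.00099975 0.19992917]
```

View pics/c15.png

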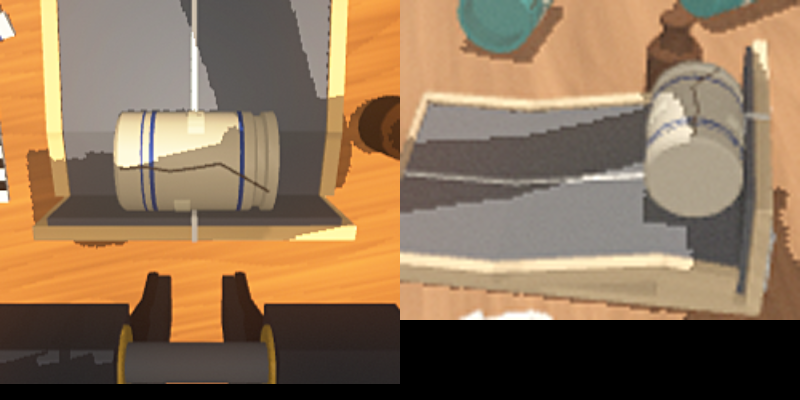

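The jar lies square against the stop board: it spans 114–279 and the line is at 194.5, so it is within about 1.5 mm of centre. The hand is clear, so I'm handing it in.

```bash
python3 -c "
from station import r
print(r.finish_job())"
```

```text
the job is handed in; nothing more can be done
None
```

The jar rests by itself against the stop board, within about 1.5 mm of the white line; it was never gripped or lifted, the hand is clear and the job is handed in at about 36 s, though early in the roll a gripper part pressed on the jar with about 9 N, and I pressed the bare table with about 49 N to find where the fingertips really end.

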